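Put the hand lens back into its latched case

TASK

Put the hand lens away: swing the latch lever on the front of the grey case fully clear of the lid, open the lid until it stands upright or leans back, then lay the hand lens gently in its shaped pocket, flat and the same way up, the round glass in the round seat and the handle between its two rails. Leave the lid open, and do not knock over or shove the strainer or the dropper bottle.

Things in the scene. Friction and masses are not known exactly. Their poses are not given: they have to be found in the camera images.
- case: grey case fixed to the table, 136 (x) x 204 (y) mm, walls 5 mm thick, 30 mm high, floor at 4 mm; origin under its centre, front faces -x. Shut lid: top at 39 mm. Black insert inside: round seat with a rib towards +y, two handle rails towards -y; seat surfaces at 9 mm, rib and rail tops at 16 mm. Between them (case y -55 to 0 mm), beside the handle, it is free to the floor for the fingers
- pocket_round (a point): centre of the round seat, on the seat surface: case frame (0, 49.5, 9) mm. The rib round it is 77 mm in inner diameter at the bottom, flaring outward, open towards the handle
- pocket_handle (a point): point on the seat surface between the two handle rails, case frame (0, -80, 9) mm; the rails are 26 mm long, about 19 mm apart at seat height and flare outward. The handle's end belongs here
- latch (a joint): latch lever: turns on an upright pivot on a bracket at the front right of the case. 0: points straight back (case +x) over the lid and holds it down; grows clockwise seen from above, to 1.9, swinging to the right (case -y). Clear of the lid from 1.4. Stiff enough to stay where it is left
- latch_pivot (a point): the lever's pivot axis, case frame (-88, -75, 45) mm; the lever is a flat steel bar 14 mm wide, 8 mm high, reaching 62 mm from the pivot
- latch_post (a point): on the black upright round post at the lever's free end (14 mm diameter, its top 39 mm above the lever's underside, 52 mm from the pivot), 9 mm below the post's top; moves with the lever; height 71 mm
- lid (a joint): lid of the case, hinged on its back rim: 0 shut, grows as it opens, 1.57 upright, stops at 1.85. Its stiff hinge keeps it where it is left
- lid_hinge (a point): on the lid's hinge axis, case frame (66, 0, 31) mm; axis along case y. The lid is 8 mm thick and reaches 134 mm forward of the axis
- lid_bar (a point): middle of the steel bar handle on the lid's top: round bar 10 mm thick, 76 mm long along case y, 111 mm in front of the hinge axis and 40 mm above it when shut (32 mm above the lid's top); moves with the lid
- lens: hand lens lying on the table: round glass in a frame, 71 mm diameter and 9 mm thick, with a straight black round handle 11 mm thick; 170 mm long in all along its own y. Origin in the middle of its length at the underside: glass centre at y +49.5 mm, handle from y -1 to -85 mm
- lens_round (a point): centre of the glass at the underside of the lens, lens frame (0, 49.5, 0) mm
- lens_handle (a point): on the handle near its free end, at underside level, lens frame (0, -80, 0) mm
- lens_grip (a point): good place to grip the handle, on its axis near the glass, lens frame (0, -18, 5.5) mm
- tea_strainer: bystander: pale strainer with a deep round bowl and a handle, 72 x 194 x 32 mm, lying near the lens; origin in the middle of its length at the underside
- dropper: bystander: dropper bottle, 29 mm diameter, 96 mm high, right of the case; origin at its underside

How it is judged:
By the outcome, as a careful person would: the job done as asked, in the order asked, and still so for the second after the job is handed in, with the robot touching nothing.
It also fails if it takes over 70 s, if anything falls off the work surface, if the arm or the gripper's body presses on something with over 40 N, if the wrist force passes 120 N, or if a joint passes its speed limit or range.

ROBOT

A 6-joint arm with a two-finger parallel gripper is mounted at the origin on a cart in front of the work surface, level with it; the furniture and walls round the work are solid. World frame = base frame: x ahead of the robot, y to its left, z up, the work surface at z = 0. Lengths are in m, angles in degrees, forces in N, time in s.
With the tool pointing down it reaches from about 0.375 to 0.9 m from the base axis. Payload 3.1 kg.
Tool frame: the origin (TCP) lies at the very end of the fingers, on their centre line; the grasp point (between the pads) lies 19 mm behind it; z points along the fingers, y is the line along which they close (so a half turn about z gives the same grasp; the last joint's range is limited). The gripper opens to 87 mm and grips with 3 to 60 N. Pads are 19 mm wide; open, the fingers measure 117 mm over their backs; the gripper's body (75 mm by 190 mm) begins 51 mm behind the grasp point.
Start: joints at [57.897, 30.224, 82.088, -0, 67.689, -10.227], TCP at [0.233, 0.58, 0.223] pointing down, gripper open.
Joint ranges: [-176.69, 176.69], [-43.24, 126.21], [12.49, 139.97], [-82, 262], [0, 151.66], [-163.58, 163.58]. Speed limits (degrees/s): [159.86, 159.86, 180, 180, 180, 180].

INTERFACE

Orientations are given as a 3x3 rotation matrix whose columns are the frame's x, y, z axes.
In Python, from rig import readout, viewer, ticket gives the robot as it stands.
- The arm moves only by the tool send_rows, never from a script. Its argument "moves" is a list of rows, each a list of 6 numbers: the shift along the tool's x, y, z in units of 250 mm (1.0 is 250 mm), then the turn, a rotation vector about the tool's x, y, z in units of 90 degrees (1.0 is 90 degrees). A call has 1 to 12 rows; each row is the pose to reach, as a shift and turn from the pose commanded when the call began, along the tool's axes at that moment; what a row does not reach only later rows make up. A row lasts 1/10 s, in which the tool goes at most 50 mm and 8.59 degrees, less where a joint would pass 70% of its speed; a pose out of reach is approached as far as the arm can. A call with a number of a shift or a turn outside -1 to 1 is refused whole. A call with a gripper value outside its range is refused whole. "grip" is the opening, from 0 (shut) to 1 (fully open), set as the call begins (left out, the last holds). The fingers move at their own pace and stop on an object; the grip force is fixed at half the most. Time passes only in rows, so rows that repeat a pose let the fingers close. It gives the time, the measured TCP pose, the force, the opening and the grip force at its end, in the units of the state.
- readout.read_state(): the state, without advancing time (a new reading comes with each control period).
- viewer.capture(name): name is "scene" or "top" or "wrist"; returns (picture, depth): 384x512x3 uint8, red, green, blue; 384x512 float32, m along the optical axis (not along the pixel's ray), 0 where there is no reading.
- viewer.camera_info(name): a dict with "fx", "fy", "cx", "cy" (pixels), "R" (3x3) and "t" (3): a world point X has camera coordinates R X + t; the wrist camera has in their place "tool_from_camera" (4x4, takes a point from camera to tool coordinates, whose origin is the TCP and whose axes are the flange's). Camera axes: x right, y down, z forward; pixel columns grow to the right and rows downward; lengths in m; the calibration is good to about 2 mm. A picture is of the moment at which its call begins: read the wrist's pose just before it. camera_info takes no time and is no camera call.
- ticket.hand_in(): hands the job in; it is judged then, once.
The state is a dict: "time_s": time; "joint_positions": joint angles; "qvel": joint speeds; "tau": joint torques, N m; "position": TCP position; "tcp_rot": TCP orientation; "force": force on the tool from outside, world axes, zero at the start; "moment": the same for the moment, N m; "opening": opening from 0.0 (shut) to 1.0 (fully open); "grasp_force": force on a finger pad.
Only numpy, scipy, OpenCV 4.12 (cv2) and the standard library are available. Lean on these libraries where they do the work, as an engineer would, in place of code of your own. Each camera call takes 0.05 s, during which the arm holds its last target. There are 200 camera calls.

## Working session

There is one attempt and no reset: what is moved stays moved. The work goes in short steps, Python scripts to look and compute and a tool call to move; the robot and the scene stay as the last step left them, time stands still between calls to the robot, and variables do not carry over. Pictures are saved under pics/ and viewed, at most 10 in all, crops included, and the job is handed in when it is done.

Besides the shell and the picture viewer there is one more tool, called after "Emit:" by a JSON object that holds its "api" and its "payload". send_rows: Moves the arm, as the interface text tells. Shifts and turns lie within -1 to 1; 1 stands for 250 mm of shift or 90 degrees of turn. Its arguments: {"type":"object","properties":{"moves":{"type":"array"},"grip":{"type":"number"}},"required":["moves"]}

```bash
ls; mkdir -p pics; cat > h.py <<'E'
import numpy as np,cv2
from rig import readout,viewer,ticket
def cap(n,save=None):
    s=readout.read_state(); p,d=viewer.capture(n)
    c=viewer.camera_info(n)
    if "R" in c: Rcw=np.array(c["R"]).T; o=-Rcw@np.array(c["t"])
    else:
        T=np.array(c["tool_from_camera"]); R=np.array(s["tcp_rot"]); Rcw=R@T[:3,:3]; o=R@T[:3,3]+np.array(s["position"])
    if save: cv2.imwrite("pics/"+save,p[:,:,::-1])
    return p,d,(c["fx"],c["fy"],c["cx"],c["cy"],Rcw,o)
def ray(c,u,v,z):
    d=c[4]@np.array([(u-c[2])/c[0],(v-c[3])/c[1],1]); return c[5]+d*(z-c[5][2])/d[2]
def cloud(d,c):
    v,u=np.mgrid[:d.shape[0],:d.shape[1]]
    P=np.stack([(u-c[2])/c[0]*d,(v-c[3])/c[1]*d,d],-1)
    return P@c[4].T+c[5]
def rel(target,R,turn=(0,0,0)):
    "units row from current commanded (measured) pose"
    s=readout.read_state(); return np.round(np.array(s["tcp_rot"]).T@(np.array(target)-np.array(s["position"]))/.25,4)
E
python3 - <<'E'
from h import *
s=readout.read_state();print(s["time_s"],s["position"],np.round(s["tcp_rot"],3).tolist(),s["opening"])
a,d,c=cap("top","top0.png");b,_,c2=cap("scene","sc0.png")
print(c[5],np.round(c[4],2).tolist(),c2[5])
cv2.imwrite("pics/both.png",cv2.resize(np.hstack([a,b])[:,:,::-1],(800,300)))
np.save("d0.npy",d)
E
```

```text
pics
0.0 [0.23244724 0.57938022 0.22156466] [[-0.928, 0.373, -0.001], [0.373, 0.928, -0.002], [0.0, -0.002, -1.0]] 1.0006249293361056
[0.4736499  0.037712   1.13092333] [[-0.01, -1.0, 0.06], [-1.0, 0.01, 0.02], [-0.02, -0.06, -1.0]] [ 0.08881837 -0.38034877  0.78594198]
```

View pics/top0.png

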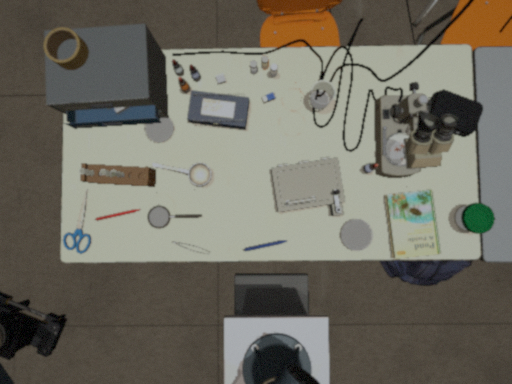

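View pics/sc0.png

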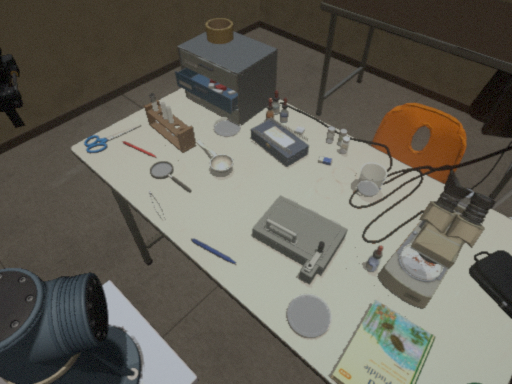

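The top view shows the lens with its glass at (159,216) and handle to (202,216), and the strainer bowl at (200,174). The case is at (307,185) with the latch at (337,203), and the dropper is at (370,168). Next I get coarse poses.

```bash
python3 - <<'E'
from h import *
a,d,c=cap("top")
P=cloud(d,c)
print("table z",P[230:240,150:300:30,2].ravel()[:6].round(4), "fx",c[0])
roi=np.zeros(d.shape,np.uint8);roi[150:220,262:352]=1
m=((P[...,2]>.025)&(P[...,2]<.055)).astype(np.uint8)*roi
m=cv2.morphologyEx(m,cv2.MORPH_OPEN,np.ones((5,5)))
cn=max(cv2.findContours(m,0,2)[0],key=cv2.contourArea)
r=cv2.minAreaRect(cn);print(r,np.median(P[...,2][m>0]))
for q in cv2.boxPoints(r): print(q,ray(c,*q,.039).round(4))
print("ctr",ray(c,*r[0],.039).round(4))
print("bar region z max", P[...,2][150:220,262:352].max())
hsv=cv2.cvtColor(a,cv2.COLOR_RGB2HSV)
for n,(u0,v0,u1,v1) in {"lens":(140,200,210,232),"drop":(358,158,382,180),"strain":(150,158,218,190)}.items():
    mm=np.zeros(d.shape,np.uint8);bg=np.median(a[225:245,210:235].reshape(-1,3),0)
    mm[v0:v1,u0:u1]=(np.abs(a[v0:v1,u0:u1].astype(int)-bg).sum(-1)>70)
    for cc in cv2.findContours(mm,0,2)[0]:
        if cv2.contourArea(cc)>15:
            r=cv2.minAreaRect(cc);print(n,r,cv2.contourArea(cc),ray(c,*r[0],.005).round(4),[ray(c,*q,.005)[:2].round(3).tolist() for q in cv2.boxPoints(r)])
E
```

```text
table z [ 0.0004  0.0018  0.0019  0.0012 -0.0014  0.0013] fx 363.10579223315943
((307.9430847167969, 187.26910400390625), (55.41516876220703, 68.13340759277344), 80.90972137451172) 0.04056561479892784
[269.9267  165.29173] [0.6117 0.0145 0.039 ]
[337.2044 154.5273] [ 0.6417 -0.1888  0.039 ]
[345.95947 209.24648] [ 0.4765 -0.2111  0.039 ]
[278.68176 220.01091] [ 0.4465 -0.0096  0.039 ]
ctr [ 0.5438 -0.0989  0.039 ]
bar region z max 1.1309233266362693
lens ((187.5, 216.0), (4.0, 27.0), 90.0) 81.0 [0.4611 0.2715 0.005 ] [[0.468, 0.314], [0.467, 0.23], [0.454, 0.23], [0.455, 0.314]]
lens ((158.5, 217.00001525878906), (23.33452033996582, 23.33452033996582), 45.0) 423.0 [0.4589 0.362  0.005 ] [[0.459, 0.414], [0.51, 0.362], [0.458, 0.31], [0.408, 0.362]]
drop ((370.5, 167.0), (18.0, 21.0), 90.0) 225.0 [ 0.6066 -0.2979  0.005 ] [[0.635, -0.266], [0.634, -0.331], [0.578, -0.329], [0.579, -0.265]]
strain ((153.0, 176.5), (19.0, 6.0), 90.0) 94.5 [0.5855 0.3798 0.005 ] [[0.615, 0.389], [0.615, 0.371], [0.556, 0.37], [0.556, 0.389]]
strain ((193.38819885253906, 170.76844787597656), (38.542335510253906, 22.84239959716797), 32.61924362182617) 130.5 [0.6019 0.2531 0.005 ] [[0.605, 0.323], [0.665, 0.285], [0.599, 0.183], [0.539, 0.222]]
```

Emit:
{"api": "send_rows", "payload": {"moves": [[-0.98, -0.665, -0.4, 0, 0, 0], [-0.98, -0.665, -0.4, 0, 0, 0], [-0.98, -0.665, -0.4, 0, 0, 0], [-0.98, -0.665, -0.4, 0, 0, 0], [-0.98, -0.665, -0.4, 0, 0, 0], [-0.98, -0.665, -0.4, 0, 0, 0], [-0.98, -0.665, -0.4, 0, 0, 0], [-0.98, -0.665, -0.4, 0, 0, 0], [-0.98, -0.665, -0.4, 0, 0, 0], [-0.98, -0.665, -0.4, 0, 0, 0]]}}

```text
time_s: 1.15
position: [0.3968, 0.3354, 0.3216]
tcp_rot: [[-0.929, 0.371, -0.002], [0.371, 0.929, -0.0], [0.002, -0.001, -1.0]]
force: [1.1, -0.7, 0.5]
opening: 0.997
grasp_force: 0.0
```

```bash
python3 - <<'E'
from h import *
p,d,c=cap("wrist","w1.png");np.savez("w1.npz",p=p,d=d,c=np.array(c,dtype=object))
print(c[:4],c[5],c[4].round(2).tolist());s=readout.read_state();print(s["position"],s["time_s"])
E
```

```text
(308.69534040422053, 308.69534040422053, 257.89355975851356, 190.84363311027317) [0.33082675 0.36131801 0.48412053] [[0.37, 0.9, 0.24], [0.93, -0.36, -0.1], [-0.0, 0.26, -0.96]]
[0.39686169 0.33546046 0.32167196] 1.2
```

View pics/w1.png

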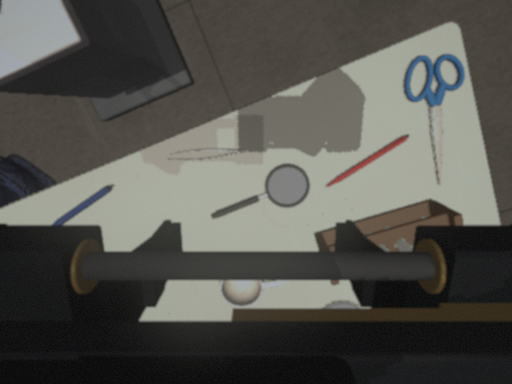

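The wrist view shows the lens glass centred near (287,185) and the handle running from about (258,197) to (213,215). The strainer bowl is at (241,290), behind the closing bar.

```bash
cat > lens.py <<'E'
from h import *
def lens(p,c,box):
    u0,v0,u1,v1=box
    g=cv2.cvtColor(p,cv2.COLOR_RGB2GRAY); m=np.zeros_like(g)
    bg=np.median(g[v0:v1,u0:u1]); m[v0:v1,u0:u1]=(g[v0:v1,u0:u1]<bg-35)
    cs=sorted(cv2.findContours(m,0,1)[0],key=cv2.contourArea)[::-1][:3]
    out=[]
    for k in cs:
        W=np.array([ray(c,*q[0],.0055)[:2] for q in k],np.float32)*1000
        out.append((W,cv2.minAreaRect(W),cv2.minEnclosingCircle(W)))
    return out
if __name__=="__main__":
    z=np.load("w1.npz",allow_pickle=True);c=tuple(z["c"])
    for W,r,e in lens(z["p"],c,(205,158,318,222)): print(len(W),r,e)
E
python3 lens.py
```

```text
126 ((460.5169372558594, 359.01611328125), (70.50567626953125, 72.5992202758789), 68.60411834716797) ((460.400634765625, 358.39300537109375), 36.738468170166016)
101 ((462.424072265625, 267.4568786621094), (12.913582801818848, 85.13238525390625), 0.8383468389511108) ((460.51220703125, 267.4289245605469), 42.60269546508789)
4 ((373.9613342285156, 261.1229248046875), (3.124821901321411, 3.1113624572753906e-05), 68.27164459228516) ((373.96136474609375, 261.12286376953125), 1.5625109672546387)
```

Emit:
{"api": "send_rows", "payload": {"moves": [[0.2, -0.95, 0.1, 0, 0, 0], [0.2, -0.95, 0.1, 0, 0, 0], [0.2, -0.95, 0.1, 0, 0, 0], [0.2, -0.95, 0.1, 0, 0, 0], [0.2, -0.95, 0.1, 0, 0, 0], [0.2, -0.95, 0.1, 0, 0, 0], [0.2, -0.95, 0.1, 0, 0, 0]]}}

```text
time_s: 1.9
position: [0.263, 0.1328, 0.2976]
tcp_rot: [[-0.928, 0.373, 0.001], [0.373, 0.928, 0.001], [-0.001, 0.001, -1.0]]
force: [1.0, -0.3, 0.1]
opening: 0.999
grasp_force: 0.0
```

Emit:
{"api": "send_rows", "payload": {"moves": [[-0.75, -0.8, 0, 0, 0, 0], [-0.75, -0.8, 0, 0, 0, 0], [-0.75, -0.8, 0, 0, 0, 0], [-0.75, -0.8, 0, 0, 0, 0], [-0.75, -0.8, 0, 0, 0, 0], [-0.75, -0.8, 0, 0, 0, 0], [-0.75, -0.8, 0, 0, 0, 0], [-0.75, -0.8, 0, 0, 0, 0], [-0.75, -0.8, 0, 0, 0, 0]]}}

```text
time_s: 2.8
position: [0.3627, -0.121, 0.2972]
tcp_rot: [[-0.929, 0.37, -0.001], [0.37, 0.929, 0.001], [0.001, 0.001, -1.0]]
force: [-0.1, 0.4, 0.2]
opening: 1.006
grasp_force: 0.0
```

```bash
python3 - <<'E'
from h import *
p,d,c=cap("wrist","w2.png");np.savez("w2.npz",p=p,d=d,c=np.array(c,dtype=object))
s=readout.read_state();print(s["position"],s["time_s"])
E
```

```text
[ 0.36260683 -0.12097663  0.29733107] 2.85
```

View pics/w2.png

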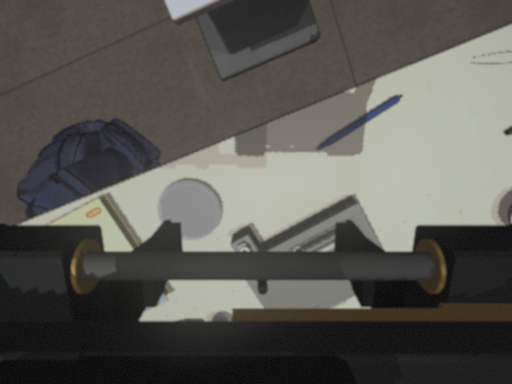

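The wrist view has the case partly hidden by the gripper: bracket at (245,245), lid edge up to (352,200). I move about 0.2 m forward so the case clears the gripper.

Emit:
{"api": "send_rows", "payload": {"moves": [[-0.75, 0.35, -0.2, 0, 0, 0], [-0.75, 0.35, -0.2, 0, 0, 0], [-0.75, 0.35, -0.2, 0, 0, 0], [-0.75, 0.35, -0.2, 0, 0, 0], [-0.75, 0.35, -0.2, 0, 0, 0], [-0.75, 0.35, -0.2, 0, 0, 0], [-0.75, 0.35, -0.2, 0, 0, 0], [-0.75, 0.35, -0.2, 0, 0, 0]]}}

```text
time_s: 3.65
position: [0.5677, -0.1106, 0.3472]
tcp_rot: [[-0.928, 0.372, -0.002], [0.372, 0.928, 0.001], [0.002, -0.0, -1.0]]
force: [-0.4, 0.3, 0.1]
opening: 0.999
grasp_force: 0.0
```

```bash
python3 - <<'E'
from h import *
p,d,c=cap("wrist","w3.png");np.savez("w3.npz",p=p,d=d,c=np.array(c,dtype=object))
s=readout.read_state();print(s["position"],s["time_s"])
cv2.imwrite("pics/w3b.png",cv2.resize(p[100:260,100:460,::-1],None,fx=2.2,fy=2.2))
E
```

```text
[ 0.56783446 -0.11089074  0.34742744] 3.7
```

View pics/w3.png

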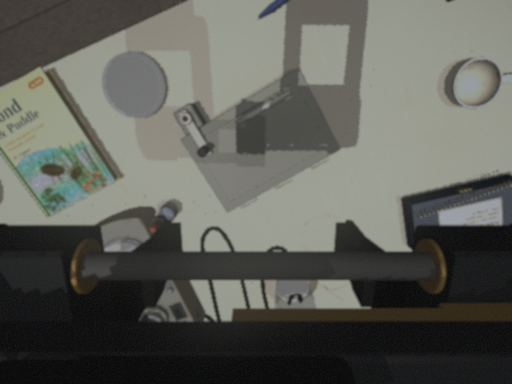

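The case is now fully visible: lid corners near (181,145), (300,70), (340,148) and (228,212), latch post at (206,150), bar from (250,108) to (290,90). I fit it from depth.

```bash
python3 - <<'E'
from h import *
z=np.load("w3.npz",allow_pickle=True);c=tuple(z["c"]);P=cloud(z["d"],c)*1000
R=P[60:215,165:350].reshape(-1,3)
R=R[(R[:,0]>430)&(R[:,0]<680)]
L=R[(R[:,2]>33)&(R[:,2]<44)]
print(np.median(L[:,2]))
# grid mask, opening removes bracket/lever
def rect(Q,o):
    m=np.zeros((300,350),np.uint8); i=Q[:,0]-400; j=Q[:,1]+300
    k=(i>0)&(i<299)&(j>0)&(j<349); m[i[k].astype(int),j[k].astype(int)]=1
    m=cv2.morphologyEx(m,cv2.MORPH_CLOSE,np.ones((9,9))); m=cv2.morphologyEx(m,cv2.MORPH_OPEN,np.ones((o,o)))
    k=max(cv2.findContours(m,0,2)[0],key=cv2.contourArea)
    r=cv2.minAreaRect(k); print(r, (cv2.boxPoints(r)[:,::-1]+[400,-300]).round(1).tolist(),"ctr",r[0][1]+400.5,r[0][0]-299.5); return r
r=rect(L,21);
rect(R[(R[:,2]>22)&(R[:,2]<44)],41)
T=R[(R[:,2]>60)&(R[:,2]<95)]
lab=T[:,1]<-150
for t in (T[lab],T[~lab]):
    print(len(t),t.mean(0),t.min(0),t.max(0)); print(cv2.minAreaRect(t[:,:2].astype(np.float32)))
# dropper, near (168,212)
D=P[195:222,150:182].reshape(-1,3);D=D[D[:,2]>60];print("drop",len(D),D.mean(0) if len(D) else 0)
E
```

```text
39.86693324298152
((198.6030731201172, 155.3336181640625), (143.63702392578125, 204.8839569091797), 82.48355865478516) [[497.5, -212.4], [470.7, -9.2], [613.1, 9.6], [639.9, -193.6]] ctr 555.8336181640625 -100.89692687988281
((200.5, 162.0), (138.0, 203.0), 90.0) [[493.0, -201.0], [493.0, 2.0], [631.0, 2.0], [631.0, -201.0]] ctr 562.5 -99.0
99 [ 527.73572403 -180.0327605    77.25334156] [ 521.47512422 -187.78848815   61.37482495] [ 534.66424809 -174.38708142   81.6250834 ]
((527.9983520507812, -181.13926696777344), (12.809568405151367, 12.890305519104004), 26.33751106262207)
461 [504.01003823 -78.19934175  75.00996079] [ 494.15833248 -120.99361694   70.3937464 ] [514.17630196 -36.51243482  79.09628908]
((504.0711364746094, -78.7208251953125), (9.931633949279785, 85.4755859375), 8.374773979187012)
drop 94 [ 580.86367502 -250.23388295  145.70094204]
```

Lid, post and bar agree on a case centre near (554,-101) mm with yaw about 8°. The bar's middle sits at case y of about +28. I approach the post.

Emit:
{"api": "send_rows", "payload": {"moves": [[0.04, -0.32, 0.5, 0, 0, 0.2], [0.04, -0.32, 0.5, 0, 0, 0.2], [0.04, -0.32, 0.5, 0, 0, 0.2], [0.04, -0.32, 0.93, 0, 0, 0.2], [0.04, -0.32, 0.93, 0, 0, 0.2], [0.04, -0.32, 0.93, 0, 0, 0.2], [0.04, -0.32, 0.93, 0, 0, 0.2], [0.04, -0.32, 0.93, 0, 0, 0.2], [0.04, -0.32, 0.93, 0, 0, 0.2]], "grip": 0.38}}

```text
time_s: 4.6
position: [0.5322, -0.1829, 0.118]
tcp_rot: [[-0.768, 0.641, 0.005], [0.641, 0.768, -0.003], [-0.006, 0.001, -1.0]]
force: [-0.5, -0.4, 0.3]
opening: 0.391
grasp_force: 0.0
```

```bash
python3 - <<'E'
from h import *
s=readout.read_state();print(s["position"],s["time_s"],np.round(s["tcp_rot"],3).tolist(), rel((.528,-.181,.057),0))
E
```

```text
[ 0.53222544 -0.18287987  0.11795843] 4.6 [[-0.768, 0.641, 0.005], [0.641, 0.768, -0.003], [-0.006, 0.001, -1.0]] [ 0.0192 -0.0053  0.2437]
```

Emit:
{"api": "send_rows", "payload": {"moves": [[0.02, 0, 0.12, 0, 0, 0], [0.02, 0, 0.24, 0, 0, 0], [0.02, 0, 0.24, 0, 0, 0], [0.02, 0, 0.24, 0, 0, 0]]}}

```text
time_s: 5.0
position: [0.5275, -0.1791, 0.0565]
tcp_rot: [[-0.768, 0.641, 0.002], [0.641, 0.768, -0.001], [-0.002, 0.0, -1.0]]
force: [0.0, 0.2, 0.5]
opening: 0.385
grasp_force: 0.0
```

Emit:
{"api": "send_rows", "payload": {"moves": [[0, 0, 0, 0, 0, 0], [0, 0, 0, 0, 0, 0], [0, 0, 0, 0, 0, 0], [0, 0, 0, 0, 0, 0], [0, 0, 0, 0, 0, 0]], "grip": 0}}

```text
time_s: 5.5
position: [0.5272, -0.1791, 0.056]
tcp_rot: [[-0.767, 0.641, 0.002], [0.641, 0.767, -0.001], [-0.002, 0.0, -1.0]]
force: [0.1, 1.3, 5.4]
opening: 0.15
grasp_force: 30.0
```

```bash
python3 - <<'E'
from h import *
s=readout.read_state();print(s["position"],s["time_s"],s["opening"],s["grasp_force"],s["force"])
R=np.array(s["tcp_rot"]);y=np.radians(8);C=np.array([[np.cos(y),-np.sin(y),0],[np.sin(y),np.cos(y),0],[0,0,1]])
for t in np.arange(.2,1.81,.2): print(round(t,2),(R.T@C@np.array([52*(np.cos(t)-1),-52*np.sin(t),0])/250).round(3).tolist())
E
```

```text
[ 0.52718546 -0.17910481  0.05595408] 5.5 0.1499917923452384 30.002553616650403 [0.13412375 1.27435758 5.4421503 ]
0.2 [-0.028, -0.031, 0.0]
0.4 [-0.049, -0.067, 0.0]
0.6 [-0.063, -0.106, 0.0]
0.8 [-0.068, -0.147, 0.0]
1.0 [-0.066, -0.188, 0.0]
1.2 [-0.055, -0.228, 0.0]
1.4 [-0.036, -0.266, -0.0]
1.6 [-0.011, -0.298, -0.0]
1.8 [0.021, -0.325, -0.0]
```

Emit:
{"api": "send_rows", "payload": {"moves": [[-0.028, -0.031, 0, 0, 0, 0], [-0.049, -0.067, 0, 0, 0, 0], [-0.063, -0.106, 0, 0, 0, 0], [-0.068, -0.147, 0, 0, 0, 0], [-0.066, -0.188, 0, 0, 0, 0], [-0.055, -0.228, 0, 0, 0, 0], [-0.036, -0.266, 0, 0, 0, 0], [-0.011, -0.298, 0, 0, 0, 0], [0.015, -0.32, 0, 0, 0, 0], [0.015, -0.32, 0, 0, 0, 0], [0.015, -0.32, 0, 0, 0, 0]]}}

```text
time_s: 6.6
position: [0.4734, -0.2387, 0.0558]
tcp_rot: [[-0.767, 0.641, 0.002], [0.641, 0.767, -0.002], [-0.003, 0.0, -1.0]]
force: [0.7, -0.4, 5.5]
opening: 0.149
grasp_force: 30.0
```

Emit:
{"api": "send_rows", "payload": {"moves": [[0, 0, 0, 0, 0, 0], [0, 0, 0, 0, 0, 0], [0, 0, -0.3, 0, 0, 0], [0, 0, -0.4, 0, 0, 0], [0, 0, -0.4, 0, 0, 0], [0, 0, -0.4, 0, 0, 0]], "grip": 0.4}}

```text
time_s: 7.2
position: [0.4724, -0.2378, 0.1557]
tcp_rot: [[-0.768, 0.641, 0.001], [0.641, 0.768, -0.001], [-0.001, -0.0, -1.0]]
force: [0.2, -0.5, 0.6]
opening: 0.392
grasp_force: 0.0
```

```bash
python3 - <<'E'
from h import *
a,_,_=cap("scene","sc1.png");cv2.imwrite("pics/sc1c.png",cv2.resize(a[150:330,200:420,::-1],None,fx=3,fy=3))
E
```

```text
(no output)
```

View pics/sc1c.png

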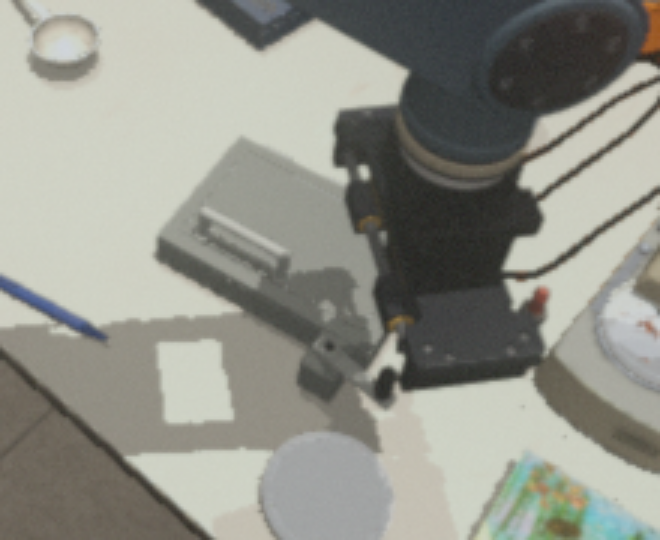

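The scene view shows the latch lever swung out past the case's front right corner, clear of the lid. Next is the lid bar.

Emit:
{"api": "send_rows", "payload": {"moves": [[0.31, 0.57, 0, 0, 0, 0.467], [0.31, 0.57, 0, 0, 0, 0.467], [0.31, 0.57, 0, 0, 0, 0.467], [0.31, 0.57, 0, 0, 0, 0.467], [0.31, 0.57, 0.1, 0, 0, 0.467], [0.31, 0.57, 0.14, 0, 0, 0.467], [0.31, 0.57, 0.14, 0, 0, 0.467], [0.31, 0.57, 0.14, 0, 0, 0.467]]}}

```text
time_s: 8.05
position: [0.5036, -0.0791, 0.1193]
tcp_rot: [[-0.142, 0.99, -0.002], [0.99, 0.142, 0.001], [0.001, -0.002, -1.0]]
force: [0.3, 0.4, 0.0]
opening: 0.402
grasp_force: 0.0
```

```bash
python3 - <<'E'
from h import *
s=readout.read_state();print(s["position"],np.round(s["tcp_rot"],3).tolist(),np.round(s["joint_positions"],1), rel((.504,-.0787,.053),0))
E
```

```text
[ 0.50361139 -0.07913191  0.11925714] [[-0.142, 0.99, -0.002], [0.99, 0.142, 0.001], [0.001, -0.002, -1.0]] [-21.5  30.5 103.9  -0.   45.6 -29.7] [0.0012 0.0023 0.265 ]
```

Emit:
{"api": "send_rows", "payload": {"moves": [[0, 0, 0.15, 0, 0, 0], [0, 0, 0.265, 0, 0, 0], [0, 0, 0.265, 0, 0, 0], [0, 0, 0.265, 0, 0, 0]]}}

```text
time_s: 8.45
position: [0.5043, -0.0793, 0.0542]
tcp_rot: [[-0.141, 0.99, -0.0], [0.99, 0.141, 0.0], [0.0, -0.0, -1.0]]
force: [0.1, 0.1, 1.0]
opening: 0.399
grasp_force: 0.0
```

Emit:
{"api": "send_rows", "payload": {"moves": [[0, 0, 0, 0, 0, 0], [0, 0, 0, 0, 0, 0], [0, 0, 0, 0, 0, 0], [0, 0, 0, 0, 0, 0], [0, 0, 0, 0, 0, 0]], "grip": 0}}

```text
time_s: 8.95
position: [0.5043, -0.0789, 0.0545]
tcp_rot: [[-0.141, 0.99, 0.001], [0.99, 0.141, -0.001], [-0.001, 0.0, -1.0]]
force: [-0.4, -0.5, 4.5]
opening: 0.103
grasp_force: 30.0
```

Emit:
{"api": "send_rows", "payload": {"moves": [[0.0, 0.011, -0.03, 0, 0, 0], [0.0, 0.027, -0.062, 0, 0, 0], [0.0, 0.044, -0.09, 0, 0, 0], [0, 0.062, -0.118, 0, 0, 0], [0, 0.062, -0.118, 0, 0, 0]]}}

```text
time_s: 9.45
position: [0.5193, -0.0766, 0.0844]
tcp_rot: [[-0.142, 0.99, -0.001], [0.99, 0.142, -0.0], [-0.0, -0.001, -1.0]]
force: [-3.3, -3.9, 1.9]
opening: 0.103
grasp_force: 30.0
```

Emit:
{"api": "send_rows", "payload": {"moves": [[0, 0.042, -0.05, 0, 0, 0], [0, 0.091, -0.094, 0, 0, 0], [0, 0.146, -0.131, 0, 0, 0], [0, 0.205, -0.16, 0, 0, 0], [0, 0.268, -0.18, 0, 0, 0], [0, 0.333, -0.191, 0, 0, 0], [0, 0.333, -0.191, 0, 0, 0]]}}

```text
time_s: 10.15
position: [0.6048, -0.0642, 0.1332]
tcp_rot: [[-0.141, 0.99, 0.006], [0.99, 0.141, 0.0], [-0.001, 0.006, -1.0]]
force: [-1.3, 0.7, 9.4]
opening: 0.104
grasp_force: 30.0
```

Emit:
{"api": "send_rows", "payload": {"moves": [[0, 0.033, -0.003, 0, 0, 0], [0, 0.066, -0.003, 0, 0, 0], [0, 0.099, 0, 0, 0, 0], [0, 0.131, 0.004, 0, 0, 0], [0, 0.163, 0.011, 0, 0, 0], [0, 0.195, 0.02, 0, 0, 0], [0, 0.248, 0.041, 0, 0, 0], [0, 0.27, 0.05, 0, 0, 0], [0, 0.27, 0.05, 0, 0, 0]]}}

```text
time_s: 11.05
position: [0.6695, -0.0548, 0.1174]
tcp_rot: [[-0.141, 0.99, 0.0], [0.99, 0.141, 0.001], [0.001, 0.0, -1.0]]
force: [-0.4, 0.5, -0.6]
opening: 0.105
grasp_force: 30.0
```

```bash
python3 - <<'E'
from h import *
a,_,_=cap("scene","sc2.png");cv2.imwrite("pics/sc2c.png",cv2.resize(a[120:330,200:420,::-1],None,fx=2.7,fy=2.7))
E
```

```text
(no output)
```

View pics/sc2c.png

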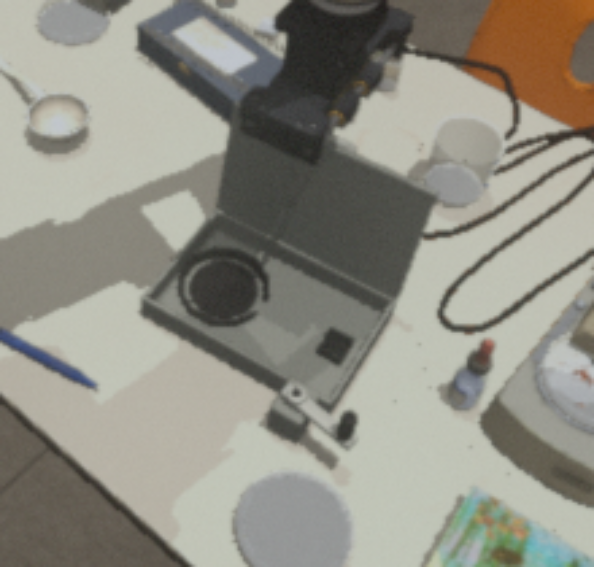

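The lid stands upright, leaning slightly back, and the round seat and rail block are visible. I release the bar with a small opening and rise.

Emit:
{"api": "send_rows", "payload": {"moves": [[0, 0, 0, 0, 0, 0], [0, 0, 0, 0, 0, 0], [0, 0.01, -0.1, 0, 0, 0], [0, 0.02, -0.25, 0, 0, 0], [0, 0.05, -0.4, 0, 0, 0], [0, 0.05, -0.6, 0, 0, 0], [0, 0.05, -0.9, 0, 0, 0], [0, 0.05, -0.9, 0, 0, 0], [0, 0.05, -0.9, 0, 0, 0]], "grip": 0.22}}

```text
time_s: 12.0
position: [0.6837, -0.0542, 0.3502]
tcp_rot: [[-0.141, 0.99, 0.013], [0.99, 0.141, -0.003], [-0.005, 0.012, -1.0]]
force: [0.7, -0.3, 0.2]
opening: 0.219
grasp_force: 0.0
```

```bash
python3 - <<'E'
from h import *
s=readout.read_state();print(s["position"],np.round(s["tcp_rot"],3).tolist(),np.round(s["joint_positions"],1))
p,d,c=cap("wrist","w4.png");np.savez("w4.npz",p=p,d=d,c=np.array(c,dtype=object))
P=cloud(d,c)*1000
print("insert/case pts seen:",((P[...,0]>480)&(P[...,0]<630)&(P[...,1]>-210)&(P[...,1]<10)&(P[...,2]>0)&(P[...,2]<35)).sum())
t,d,c=cap("top","t4.png");np.savez("t4.npz",p=t,d=d,c=np.array(c,dtype=object))
P=cloud(d,c)*1000;k=(P[...,2]>90)&(P[...,2]<175)&(P[...,0]>560)&(P[...,0]<720)&(P[...,1]>-220)&(P[...,1]<20);print("lid",k.sum(),np.median(P[k],0) if k.any() else 0)
E
```

```text
[ 0.68371443 -0.0542003   0.35018909] [[-0.141, 0.99, 0.013], [0.99, 0.141, -0.003], [-0.005, 0.012, -1.0]] [-13.9  29.2  63.4   0.   86.6 -21.9]
insert/case pts seen: 10538
lid 0 0
```

View pics/w4.png

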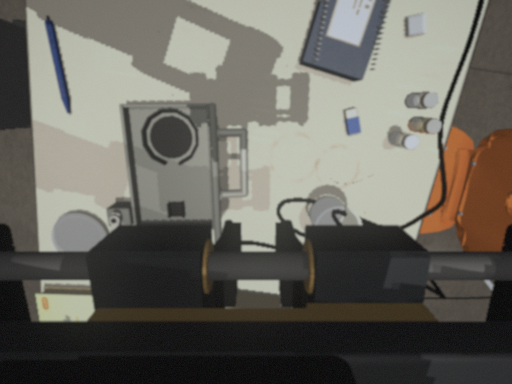

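The wrist view shows the open case: round seat centred near (170,136), rail block near (177,209), lid edge-on around u=214. I measure the pocket.

```bash
python3 - <<'E'
from h import *
z=np.load("w4.npz",allow_pickle=True);c=tuple(z["c"]);p=z["p"]
g=cv2.cvtColor(p,cv2.COLOR_RGB2GRAY);print(g[136,135:210:3],g[195:222:3,177])
m=np.zeros_like(g);m[102:222,130:208]=(g[102:222,130:208]<55)
m=cv2.morphologyEx(m,cv2.MORPH_OPEN,np.ones((2,2)))
for k in cv2.findContours(m,cv2.RETR_LIST,cv2.CHAIN_APPROX_NONE)[0]:
    if cv2.contourArea(k)<80: continue
    for h in (.009,.016):
        W=np.array([ray(c,*q[0],h)[:2] for q in k],np.float32)*1000
        print(h,cv2.contourArea(k),"rect",cv2.minAreaRect(W),"circ",cv2.minEnclosingCircle(W),"ell",cv2.fitEllipse(W))
# case rim corners at z=.030: outer silhouette by depth
P=cloud(z["d"],c)*1000
y=np.radians(8);C=np.array([[np.cos(y),-np.sin(y)],[np.sin(y),np.cos(y)]])
q=(P[...,:2]-[552.5,-100])@C
k=(P[...,2]>22)&(P[...,2]<36)&(np.abs(q[...,0])<85)&(q[...,1]>-60)&(q[...,1]<115)
a=q[k];print("front wall x",np.percentile(a[a[:,0]<-50,0],[5,50,95]),"left wall y",np.percentile(a[(a[:,1]>80)&(abs(a[:,0])<50),1],[5,50,95]))
f=a[(a[:,0]<-50)];print("front slope deg",np.degrees(np.polyfit(f[:,1],f[:,0],1)[0]))
E
```

```text
[139 139 109  49 112  88  59  59  62  60  60  61  60  61  63  63  63  64
  65 117 106 112 149 151 141] [125 127 100  56  55  52  52  86  99]
0.009 105.5 rect ((565.0125122070312, -175.22097778320312), (25.422094345092773, 20.02574920654297), 9.70461654663086) circ ((564.2308959960938, -176.30438232421875), 14.786588668823242) ell ((563.3799438476562, -176.45912170410156), (19.805925369262695, 28.6568603515625), 91.06212615966797)
0.016 105.5 rect ((566.5046997070312, -172.54798889160156), (25.068443298339844, 19.747163772583008), 9.704466819763184) circ ((565.73388671875, -173.61611938476562), 14.581021308898926) ell ((564.8948364257812, -173.76885986328125), (19.530378341674805, 28.25822639465332), 91.0621109008789)
front wall x [-66.91568782 -63.47236272 -61.86307616] left wall y [96.61817602 98.128212   99.64383267]
front slope deg 0.3335753425689633
```

```bash
python3 - <<'E'
from h import *
z=np.load("w4.npz",allow_pickle=True);c=tuple(z["c"]);p=z["p"]
g=cv2.cvtColor(p,cv2.COLOR_RGB2GRAY)
g=cv2.resize(g[100:225,128:210],None,fx=4,fy=4,interpolation=cv2.INTER_CUBIC)
for T in (75,82):
  m=(g<T).astype(np.uint8)
  for k in cv2.findContours(m,cv2.RETR_LIST,cv2.CHAIN_APPROX_NONE)[0]:
    if cv2.contourArea(k)<1200: continue
    for h in (.009,.016):
        W=np.array([ray(c,(q[0][0]+.5)/4-.5+128,(q[0][1]+.5)/4-.5+100,h)[:2] for q in k],np.float32)*1000
        e=cv2.fitEllipse(W);r=cv2.minAreaRect(W)
        print(T,h,cv2.contourArea(k),"ell",np.round(e[0],1),np.round(e[1],1),"rect",np.round(r[0],1),np.round(r[1],1),round(r[2],1))
E
```

```text
75 0.009 3559.0 ell [ 563.2 -173.1] [29.  33.1] rect [ 563.1 -173.1] [28.6 27.2] 9.0
75 0.016 3559.0 ell [ 564.7 -170.5] [28.6 32.6] rect [ 564.6 -170.5] [28.2 26.8] 9.0
75 0.009 19999.0 ell [546.3 -52. ] [63.5 64. ] rect [546.3 -51.9] [64.3 63.5] 41.6
75 0.016 19999.0 ell [548.1 -51. ] [62.6 63.1] rect [548.1 -51. ] [63.4 62.6] 41.6
75 0.009 9648.0 ell [ 493.6 -216.3] [89.9 90.2] rect [ 547.  -109.3] [127.3 187.6] 8.1
75 0.016 9648.0 ell [ 496.1 -213. ] [88.6 88.9] rect [ 548.7 -107.6] [125.5 185. ] 8.1
75 0.009 5014.0 ell [545.5 -52.1] [84.6 86.3] rect [537.2 -46. ] [91.3 68.9] 50.2
75 0.016 5014.0 ell [547.3 -51.2] [83.4 85.1] rect [539.  -45.1] [90. 68.] 50.2
82 0.009 3816.0 ell [ 563.2 -173.1] [30.1 34.1] rect [ 563.1 -173.2] [29.4 28.1] 9.2
82 0.016 3816.0 ell [ 564.8 -170.5] [29.7 33.6] rect [ 564.6 -170.5] [29.  27.7] 9.2
82 0.009 20566.5 ell [546.3 -52. ] [64.4 65. ] rect [546.3 -51.9] [65.3 64.4] 40.8
82 0.016 20566.5 ell [548.1 -51.1] [63.5 64.1] rect [548.1 -50.9] [64.4 63.5] 40.8
82 0.009 10999.5 ell [ 492.2 -217.6] [94.5 95.4] rect [ 546.5 -107.3] [127.8 191.8] 8.1
82 0.016 10999.5 ell [ 494.7 -214.3] [93.1 94. ] rect [ 548.2 -105.5] [126.  189.1] 8.1
82 0.009 6905.0 ell [545.6 -52.3] [85.2 86.7] rect [544.5 -51.4] [88.6 89.1] 8.0
82 0.016 6905.0 ell [547.3 -51.3] [84.  85.5] rect [546.3 -50.5] [87.4 87.8] 8.0
```

```bash
python3 - <<'E'
from h import *
for f in("w1","w4"):
    z=np.load(f+".npz",allow_pickle=True);d=z["d"];c=tuple(z["c"])
    T=np.array(viewer.camera_info("wrist")["tool_from_camera"])
    v,u=np.mgrid[:384,:512];Q=np.stack([(u-c[2])/c[0]*d,(v-c[3])/c[1]*d,d],-1)@T[:3,:3].T+T[:3,3];Q*=1000
    k=(d>0)&(d<.3)&(Q[...,2]<15)
    print(f,k.sum(),Q[k].min(0),Q[k].max(0))
    for v in (225,235,245,255,265,275,285,295,303,312,330,350,375):
        print(v,[tuple(int(round(x)) for x in Q[v,u]) if k[v,u] else '-' for u in (20,60,110,150,165,175,200,225,240,257,290)])
E
```

```text
w1 68421 [ -12.54490608  -79.72060378 -120.96126971] [37.67286812 80.18890969  1.42432139]
225 [(37, -71, -75), (37, -59, -76), '-', '-', (10, -49, -9), (9, -45, -5), '-', '-', '-', '-', '-']
235 [(37, -65, -83), (37, -54, -83), '-', '-', (9, -46, -18), (6, -43, -12), '-', '-', '-', '-', '-']
245 [(37, -60, -90), (37, -50, -89), '-', (10, -49, -33), (7, -44, -27), (0, -43, -12), '-', '-', '-', '-', '-']
255 [(36, -58, -93), (36, -48, -94), (32, -40, -86), (32, -29, -86), (32, -25, -85), (32, -22, -85), (32, -15, -85), (32, -8, -85), (32, -4, -85), (32, 0, -86), (32, 9, -85)]
265 [(33, -58, -93), (34, -48, -94), (30, -39, -88), (30, -28, -88), (30, -24, -87), (30, -22, -88), (30, -15, -88), (30, -8, -88), (30, -4, -88), (30, 0, -88), (30, 9, -88)]
275 [(30, -59, -93), (31, -48, -95), (27, -40, -87), (27, -29, -88), (27, -25, -87), (28, -22, -88), (27, -15, -88), (28, -8, -89), (27, -4, -88), (27, 0, -87), (27, 9, -87)]
285 [(27, -60, -93), (28, -49, -94), (13, -49, -71), (0, -44, -50), '-', '-', '-', '-', '-', '-', '-']
295 [(25, -59, -94), (25, -50, -94), (11, -48, -73), (-5, -44, -4
[... 2293 characters left out ...]
'-', (22, -36, -97), (23, -26, -98), (23, -22, -97), (23, -20, -98), (23, -13, -98), (22, -7, -97), (23, -4, -98), (23, 0, -98), (23, 8, -98)]
330 [(25, -51, -106), (24, -42, -106), (25, -31, -106), (24, -23, -106), (24, -19, -106), (25, -17, -106), (25, -12, -106), (25, -6, -106), (24, -3, -106), (25, 0, -106), (24, 8, -105)]
350 [(24, -47, -111), (25, -39, -112), (25, -29, -112), (25, -21, -112), (25, -18, -112), (25, -16, -112), (25, -11, -113), (24, -6, -111), (24, -3, -112), (25, 0, -112), (24, 7, -111)]
375 [(24, -43, -117), (24, -35, -117), (24, -26, -117), (24, -19, -117), (25, -16, -118), (24, -14, -117), (25, -10, -118), (25, -5, -118), (25, -3, -118), (26, 1, -119), (25, 6, -118)]
```

```bash
python3 - <<'E'
from h import *
z=np.load("w4.npz",allow_pickle=True);d=z["d"];c=tuple(z["c"])
T=np.array(viewer.camera_info("wrist")["tool_from_camera"])
v,u=np.mgrid[:384,:512];Q=np.stack([(u-c[2])/c[0]*d,(v-c[3])/c[1]*d,d],-1)@T[:3,:3].T+T[:3,3];Q*=1000
k=(d>0)&(d<.25)&(Q[...,2]<6)&(Q[...,2]>-75)&(abs(Q[...,1])<35)&(Q[...,0]<14)
q=Q[k]
for a in range(-72,6,3):
    s=q[(q[:,2]>=a)&(q[:,2]<a+3)]
    n=s[s[:,1]<0]; m=s[s[:,1]>0]
    if len(n) and len(m): print(a,len(s),"L",n[:,1].min().round(1),n[:,1].max().round(1),"R",m[:,1].min().round(1),m[:,1].max().round(1),"x",s[:,0].min().round(1),s[:,0].max().round(1))
# lid edge: top of lid from this view
P=cloud(d,c)*1000;C8=np.radians(8);e=np.array([np.cos(C8),np.sin(C8)]);
L=P[100:220,200:235].reshape(-1,3);L=L[(L[:,2]>60)&(L[:,2]<175)]
x=(L[:,:2]-[553,-100.4])@e
for a in range(60,175,15):
    s=x[(L[:,2]>=a)&(L[:,2]<a+15)]
    if len(s)>3: print("lid z",a,len(s),np.percentile(s,[2,50,98]).round(1))
E
```

```text
-72 76 L -14.4 -13.7 R 14.7 15.4 x 4.0 12.7
-69 90 L -14.7 -13.7 R 14.7 15.7 x 2.4 13.1
-66 67 L -14.6 -13.7 R 14.7 15.2 x -0.1 11.8
-63 70 L -14.3 -13.7 R 14.7 15.4 x -2.9 10.5
-60 61 L -14.0 -13.6 R 14.7 15.0 x -4.5 7.3
-57 52 L -13.9 -13.7 R 14.7 14.9 x -6.7 5.8
-54 54 L -14.0 -13.7 R 14.7 14.9 x -9.5 3.5
-51 647 L -14.0 -9.0 R 10.0 14.9 x -10.9 2.7
-48 46 L -13.9 -9.0 R 10.0 14.9 x -12.0 1.3
-45 9 L -9.1 -9.0 R 10.0 10.1 x -10.4 -6.2
-42 27 L -18.1 -9.0 R 10.0 16.4 x -9.7 10.6
-39 67 L -18.9 -13.9 R 14.8 19.9 x 9.5 10.9
-36 124 L -19.8 -9.6 R 10.6 20.7 x 8.4 11.0
-33 124 L -19.9 -10.0 R 10.8 21.0 x 8.1 10.7
-30 120 L -19.2 -9.8 R 10.7 19.8 x 4.9 10.7
-27 144 L -19.0 -9.0 R 10.0 20.2 x 3.3 10.7
-24 118 L -18.0 -9.1 R 9.9 18.9 x 2.8 10.7
-21 90 L -17.9 -9.2 R 10.1 18.7 x 8.1 11.1
-18 103 L -17.6 -9.1 R 9.9 18.5 x -1.0 10.8
-15 94 L -18.0 -9.1 R 10.0 18.7 x 1.4 10.7
-12 82 L -17.9 -9.3 R 10.1 18.5 x 8.2 10.8
-9 106 L -17.6 -9.1 R 9.9 18.8 x -4.7 10.6
-6 78 L -17.8 -9.1 R 10.0 18.6 x -1.6 10.6
-3 63 L -18.0 -9.3 R 10.2 18.9 x 8.3 10.7
0 6 L -11.7 -10.0 R 10.8 14.2 x 8.3 8.6
lid z 60 4 [70.3 71.3 71.9]
lid z 135 372 [ 91.   97.2 110.5]
lid z 150 811 [84.8 88.9 92.5]
lid z 165 8 [85.8 87.3 88.5]
```

The fingertips are 9 mm thick and the gripper body is 190 mm wide along its closing line, so it would hit the lid at 98°. I will open the lid to about 105°, and grip and place the lens with the tool tilted about 13° towards the robot.

Emit:
{"api": "send_rows", "payload": {"moves": [[0, 0, 0.2, 0, 0, 0], [0, 0, 0.4, 0, 0, 0], [0, -0.01, 0.55, 0, 0, 0], [0, -0.03, 0.7, 0, 0, 0], [0, -0.04, 0.82, 0, 0, 0], [0, -0.05, 0.92, 0, 0, 0], [0, -0.05, 0.93, 0, 0, 0], [0, -0.05, 0.93, 0, 0, 0]]}}

```text
time_s: 12.9
position: [0.6674, -0.055, 0.109]
tcp_rot: [[-0.141, 0.99, -0.004], [0.99, 0.141, 0.001], [0.002, -0.004, -1.0]]
force: [0.7, -0.5, 0.8]
opening: 0.223
grasp_force: 0.0
```

Emit:
{"api": "send_rows", "payload": {"moves": [[0, 0, 0, 0, 0, 0], [0, 0, 0, 0, 0, 0], [0, 0, 0, 0, 0, 0], [0, 0, 0, 0, 0, 0]], "grip": 0}}

```text
time_s: 13.3
position: [0.669, -0.0554, 0.112]
tcp_rot: [[-0.141, 0.99, 0.001], [0.99, 0.141, -0.0], [-0.001, 0.001, -1.0]]
force: [-1.2, -0.3, 0.5]
opening: 0.102
grasp_force: 29.6
```

Emit:
{"api": "send_rows", "payload": {"moves": [[0, 0.015, 0.008, 0, 0, 0], [0, 0.03, 0.017, 0, 0, 0], [0, 0.044, 0.026, 0, 0, 0], [0, 0.044, 0.026, 0, 0, 0], [0, 0.044, 0.026, 0, 0, 0]]}}

```text
time_s: 13.8
position: [0.6806, -0.0537, 0.1045]
tcp_rot: [[-0.141, 0.99, 0.002], [0.99, 0.141, -0.0], [-0.0, 0.002, -1.0]]
force: [1.0, -0.5, 0.1]
opening: 0.096
grasp_force: 29.8
```

Emit:
{"api": "send_rows", "payload": {"moves": [[0, 0, 0, 0, 0, 0], [0, 0, 0, 0, 0, 0], [0, 0.03, -0.1, 0, 0, 0], [0, 0.07, -0.25, 0, 0, 0], [0, 0.11, -0.4, 0, 0, 0], [0, 0.13, -0.6, 0, 0, 0], [0, 0.13, -0.8, 0, 0, 0], [0, 0.13, -0.85, 0, 0, 0], [0, 0.13, -0.85, 0, 0, 0]], "grip": 0.22}}

```text
time_s: 14.7
position: [0.7133, -0.0494, 0.3209]
tcp_rot: [[-0.141, 0.99, 0.007], [0.99, 0.141, -0.002], [-0.003, 0.007, -1.0]]
force: [-0.2, 0.7, -0.4]
opening: 0.22
grasp_force: 0.0
```

```bash
cat > lid.py <<'E'
from h import *
p,d,c=cap("wrist");P=cloud(d,c)*1000;a=np.radians(8);e=np.array([[np.cos(a),-np.sin(a)],[np.sin(a),np.cos(a)]])
q=(P[...,:2]-[553,-100.4])@e
k=(d>.15)&(P[...,2]>145)&(P[...,2]<175)&(q[...,0]>60)&(q[...,0]<125)&(abs(q[...,1])<110)
x=q[k][:,0];Z=P[k][:,2];print(k.sum(),np.percentile(x,[2,50,98]).round(1),np.median(Z))
s=readout.read_state();print(s["time_s"],s["position"],np.round(s["tcp_rot"],3).tolist())
E
python3 lid.py
```

```text
1013 [ 96.5 103.2 107.1] 159.4293710899199
14.75 [ 0.71183508 -0.04909284  0.31752672] [[-0.141, 0.99, 0.001], [0.99, 0.141, -0.0], [-0.0, 0.001, -1.0]]
```

Emit:
{"api": "send_rows", "payload": {"moves": [[0.98, -0.45, 0.0, -0.133, 0, 0.077], [0.98, -0.45, 0.0, -0.133, 0, 0.077], [0.98, -0.45, 0.0, -0.133, 0, 0.077], [0.98, -0.45, 0.0, -0.133, 0, 0.077], [0.98, -0.45, 0.1, -0.133, 0, 0.077], [0.98, -0.45, 0.1, -0.133, 0, 0.077], [0.98, -0.45, 0.1, -0.133, 0, 0.077], [0.98, -0.45, 0.1, -0.133, 0, 0.077]], "grip": 0.25}}

```text
time_s: 15.55
position: [0.5648, 0.1775, 0.2897]
tcp_rot: [[-0.022, 0.979, 0.203], [1.0, 0.02, 0.016], [0.012, 0.203, -0.979]]
force: [0.8, 0.3, -0.3]
opening: 0.252
grasp_force: 0.0
```

```bash
python3 - <<'E'
from h import *
p,d,c=cap("wrist","w5.png");np.savez("w5.npz",p=p,d=d,c=np.array(c,dtype=object))
s=readout.read_state();print(s["time_s"],s["position"],np.round(s["tcp_rot"],3).tolist());print(rel((.4625,.292,.06),0))
E
```

```text
15.6 [0.56596076 0.1769384  0.29060078] [[-0.021, 0.979, 0.205], [1.0, 0.018, 0.016], [0.012, 0.205, -0.979]]
[ 0.4579 -0.5856  0.8254]
```

```bash
python3 - <<'E'
from h import *
from lens import lens
z=np.load("w5.npz",allow_pickle=True);c=tuple(z["c"])
def proj(X):
    q=c[4].T@(np.array(X)-c[5]);return np.array([c[0]*q[0]/q[2]+c[2],c[1]*q[1]/q[2]+c[3]])
pts=np.array([proj((x,y,.005)) for x in(.418,.503) for y in(.2,.405)]);print(pts.round())
u0,v0=np.maximum(pts.min(0),0).astype(int);u1,v1=np.minimum(pts.max(0),[511,383]).astype(int)
for W,r,e in lens(z["p"],c,(u0,v0,u1,min(v1,222))): print(len(W),np.round(r[0],1),np.round(r[1],1),r[2],e)
E
```

```text
[[106. 144.]
 [ 88. -33.]
 [172. 144.]
 [164. -25.]]
141 [463.1 267.1] [10.4 83.2] 1.3239227533340454 ((463.30712890625, 267.12890625), 41.682865142822266)
230 [462.1 348.3] [68.  51.5] 4.7274041175842285 ((461.10205078125, 356.1819152832031), 35.14020919799805)
```

Emit:
{"api": "send_rows", "payload": {"moves": [[0.46, -0.58, 0.8, 0, 0, 0], [0.46, -0.58, 0.8, 0, 0, 0], [0.46, -0.58, 0.8, 0, 0, 0], [0.46, -0.58, 0.8, 0, 0, 0], [0.46, -0.58, 0.8, 0, 0, 0], [0.46, -0.58, 0.8, 0, 0, 0], [0.46, -0.58, 0.8, 0, 0, 0], [0.46, -0.58, 0.8, 0, 0, 0], [0.46, -0.58, 0.8, 0, 0, 0]]}}

```text
time_s: 16.5
position: [0.4657, 0.2928, 0.0692]
tcp_rot: [[-0.019, 0.977, 0.21], [1.0, 0.016, 0.018], [0.014, 0.211, -0.977]]
force: [0.1, 0.8, 0.2]
opening: 0.251
grasp_force: 0.0
```

```bash
python3 - <<'E'
from h import *
s=readout.read_state();print(s["time_s"],s["position"],np.round(s["tcp_rot"],3).tolist());print(rel((.4625,.292,.0045),0))
p,d,c=cap("wrist","w6.png");np.savez("w6.npz",p=p,d=d,c=np.array(c,dtype=object))
E
```

```text
16.5 [0.46574371 0.29283186 0.06922865] [[-0.019, 0.977, 0.21], [1.0, 0.016, 0.018], [0.014, 0.211, -0.977]]
[-0.0067 -0.0672  0.2503]
```

View pics/w6.png

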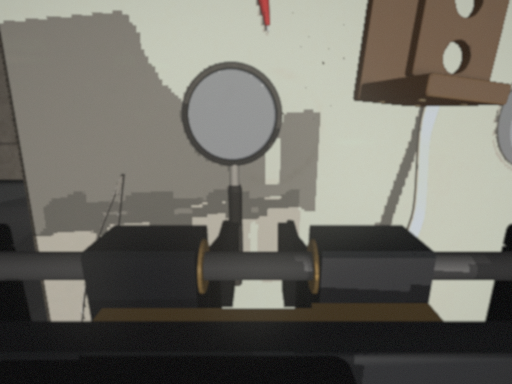

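The lens is in view from close up: glass centre near (232,113), handle running down through (235,195), between the two fingers.

```bash
python3 - <<'E'
from h import *
z=np.load("w6.npz",allow_pickle=True);c=tuple(z["c"]);g=cv2.cvtColor(z["p"],cv2.COLOR_RGB2GRAY)
for v in (192,200,208,216):
    k=np.where(g[v,222:250]<80)[0]+222; print(v,k.min(),k.max(),ray(c,(k.min()+k.max())/2,v,.0055).round(4))
m=np.zeros_like(g);m[55:166,175:290]=(g[55:166,175:290]<95)
k=max(cv2.findContours(m,0,1)[0],key=cv2.contourArea)
k=k[k[:,0,1]<155];W=np.array([ray(c,*q[0],.007)[:2] for q in k],np.float32)*1000
print(cv2.fitEllipse(W))
print(rel((.4629,.292,.0042),0))
E
```

```text
192 228 241 [0.4621 0.3026 0.0055]
200 228 241 [0.4621 0.2964 0.0055]
208 229 241 [0.4624 0.29   0.0055]
216 229 241 [0.4624 0.2836 0.0055]
((460.4871826171875, 358.05413818359375), (69.23210906982422, 69.42061614990234), 170.43983459472656)
[-0.0069 -0.0656  0.2528]
```

Emit:
{"api": "send_rows", "payload": {"moves": [[-0.007, -0.03, 0.1, 0, 0, 0], [-0.007, -0.066, 0.2, 0, 0, 0], [-0.007, -0.066, 0.24, 0, 0, 0], [-0.007, -0.066, 0.252, 0, 0, 0], [-0.007, -0.066, 0.252, 0, 0, 0], [-0.007, -0.066, 0.252, 0, 0, 0]]}}

```text
time_s: 17.15
position: [0.4616, 0.2924, 0.0042]
tcp_rot: [[-0.021, 0.978, 0.21], [1.0, 0.017, 0.018], [0.014, 0.21, -0.978]]
force: [0.5, -0.3, -0.0]
opening: 0.25
grasp_force: 0.0
```

Emit:
{"api": "send_rows", "payload": {"moves": [[0, 0, 0, 0, 0, 0], [0, 0, 0, 0, 0, 0], [0, 0, 0, 0, 0, 0], [0, 0, 0, 0, 0, 0], [0, 0, 0, 0, 0, 0]], "grip": 0}}

```text
time_s: 17.65
position: [0.4609, 0.2925, 0.0033]
tcp_rot: [[-0.021, 0.978, 0.208], [1.0, 0.018, 0.017], [0.013, 0.209, -0.978]]
force: [0.7, -1.8, 5.1]
opening: 0.117
grasp_force: 30.0
```

Emit:
{"api": "send_rows", "payload": {"moves": [[0, 0.017, -0.078, 0, 0, 0], [0, 0.034, -0.156, 0, 0, 0], [0, 0.068, -0.313, 0, 0, 0], [0.004, 0.1, -0.47, 0, 0, 0], [0.004, 0.1, -0.47, 0, 0, 0], [0.004, 0.1, -0.47, 0, 0, 0], [0.004, 0.1, -0.47, 0, 0, 0]]}}

```text
time_s: 18.35
position: [0.4587, 0.2912, 0.1215]
tcp_rot: [[-0.021, 0.979, 0.203], [1.0, 0.019, 0.015], [0.011, 0.204, -0.979]]
force: [0.5, -0.2, -0.6]
opening: 0.113
grasp_force: 30.0
```

```bash
python3 - <<'E'
from h import *
s=readout.read_state();print(s["time_s"],s["position"],np.round(s["tcp_rot"],3).tolist(),s["opening"],s["grasp_force"])
p,d,c=cap("wrist","w7.png");np.savez("w7.npz",p=p,d=d,c=np.array(c,dtype=object))
g=cv2.cvtColor(p,cv2.COLOR_RGB2GRAY)
for v in (192,200,208):
    k=np.where(g[v,222:250]<80)[0]+222; print(v,k.min(),k.max())
m=np.zeros_like(g);m[50:172,170:295]=(g[50:172,170:295]<95)
k=max(cv2.findContours(m,0,1)[0],key=cv2.contourArea);print(cv2.fitEllipse(k[k[:,0,1]<160]))
# depth of rim in tool frame
T=np.array(viewer.camera_info("wrist")["tool_from_camera"]);v,u=np.mgrid[:384,:512]
Q=(np.stack([(u-c[2])/c[0]*d,(v-c[3])/c[1]*d,d],-1)@T[:3,:3].T+T[:3,3])*1000
q=Q[k[:,0,1],k[:,0,0]];q=q[(abs(q[:,2])<25)];print(len(q),np.median(q,0));A=np.c_[q[:,:2],np.ones(len(q))];print("plane z=ax+by+c",np.linalg.lstsq(A,q[:,2],rcond=None)[0])
h=Q[185:215,230:240].reshape(-1,3);h=h[abs(h[:,2])<25];print("handle",np.median(h,0),np.polyfit(h[:,0],h[:,2],1) if len(h)>3 else 0)
E
```

```text
18.35 [0.4587494  0.29115998 0.12152432] [[-0.021, 0.979, 0.203], [1.0, 0.019, 0.015], [0.011, 0.204, -0.979]] 0.1130171569246993 29.97702956199646Traceback (most recent call last):
  File "<stdin>", line 6, in <module>
    return umr_minimum(a, axis, None, out, keepdims, initial, where)
ValueError: zero-size array to reduction operation minimum which has no identity
```

View pics/w7.png

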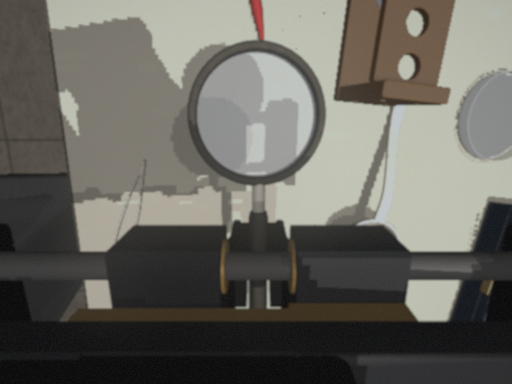

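The lens is held, with the glass centre near (256,113) and the handle straight below it at u≈258. I work out its place in the hand numerically.

```bash
python3 - <<'E'
from h import *
z=np.load("w7.npz",allow_pickle=True);c=tuple(z["c"]);d=z["d"]
g=cv2.cvtColor(z["p"],cv2.COLOR_RGB2GRAY)
m=np.zeros_like(g);m[35:190,180:335]=(g[35:190,180:335]<70)
k=max(cv2.findContours(m,0,1)[0],key=cv2.contourArea);k=k[(k[:,0,1]<178)];print(cv2.fitEllipse(k))
T=np.array(viewer.camera_info("wrist")["tool_from_camera"]);v,u=np.mgrid[:384,:512]
Q=(np.stack([(u-c[2])/c[0]*d,(v-c[3])/c[1]*d,d],-1)@T[:3,:3].T+T[:3,3])*1000
mm=cv2.erode(m,np.ones((3,3)))>0
q=Q[mm];q=q[abs(q[:,2])<30];print(len(q),np.median(q,0))
A=np.c_[q[:,:2],np.ones(len(q))]
for _ in range(3):
    p=np.linalg.lstsq(A,q[:,2],rcond=None)[0];r=abs(q[:,2]-A@p);w=r<3*np.median(r)+.3;A=A[w];q=q[w]
print("rim plane",p,len(q))
W=q[:,:2].astype(np.float32);print("rim ell",cv2.fitEllipse(W),cv2.minEnclosingCircle(W))
h=Q[186:216,252:266].reshape(-1,3);h=h[abs(h[:,2])<25];print("handle/neck",len(h),np.median(h,0),np.percentile(h[:,1],[3,97]))
E
```

```text
((262.1573181152344, 107.57233428955078), (131.9015655517578, 150.01040649414062), 46.2490234375)
315 [ 47.84779689 -25.02808772 -10.04062166]
rim plane [ 0.00971042  0.20305123 -5.5207778 ] 310
rim ell ((55.90662384033203, -10.188690185546875), (33.79452133178711, 47.225914001464844), 47.697227478027344) ((49.25928497314453, -18.18883514404297), 19.563209533691406)
handle/neck 386 [22.4525097   0.83427162 -4.59297294] [-2.39192853  4.08389948]
```

```bash
cat > rim.py <<'E'
from h import *
from scipy.optimize import least_squares
def rimfit(p,c,u0,v0,r0,r1,T,pl):
    g=cv2.GaussianBlur(cv2.cvtColor(p,cv2.COLOR_RGB2GRAY),(3,3),0).astype(np.float32); out=[]
    for a in np.radians(np.arange(0,360,4)):
        if 60<np.degrees(a)<120: continue   # neck side (down in image)
        rr=np.arange(r0,r1,.25);x=(u0+rr*np.cos(a)).astype(np.float32);y=(v0+rr*np.sin(a)).astype(np.float32)
        s=cv2.remap(g,x[None],y[None],cv2.INTER_LINEAR)[0];w=np.maximum(s.min()+25-s,0);r=(w*rr).sum()/w.sum()
        dd=T[:3,:3]@np.array([(u0+r*np.cos(a)-c[2])/c[0],(v0+r*np.sin(a)-c[3])/c[1],1]);o=T[:3,3]*1000
        # o+t*dd on z=ax+by+e
        t=(pl[0]*o[0]+pl[1]*o[1]+pl[2]-o[2])/(dd[2]-pl[0]*dd[0]-pl[1]*dd[1]);X=o+t*dd
        out.append([X[0],X[1]*np.sqrt(1+pl[1]**2)])
    W=np.array(out);f=least_squares(lambda q:np.hypot(W[:,0]-q[0],W[:,1]-q[1])-q[2],[65,0,33],loss="soft_l1")
    return f.x,np.median(abs(f.fun))
if __name__=="__main__":
    z=np.load("w7.npz",allow_pickle=True)
    print(rimfit(z["p"],tuple(z["c"]),256.5,113,56,76,np.array(viewer.camera_info("wrist")["tool_from_camera"]),[.01,.203,-5.5]))
E
python3 rim.py
```

```text
(array([66.06789414,  0.44782951, 32.15932338]), np.float64(0.11794383225088012))
```

```bash
cat > tgt.py <<'E'
from h import *
from scipy.spatial.transform import Rotation as Ro
a,f=np.radians(8.1),np.radians(14)
y=np.array([np.cos(a)*np.cos(f),np.sin(a)*np.cos(f),np.sin(f)]);x=np.array([-np.sin(a),np.cos(a),0]);Rt=np.c_[x,y,np.cross(x,y)]
G=np.array([.066,-.00135,.004]); seat=np.array([.5465,-.0517,.009])
f2=np.radians(2.2)
T=seat-Rt@G; 
def go(dz=0,rot=True):
    s=readout.read_state();R=np.array(s["tcp_rot"]);p=np.array(s["position"])
    print(s["time_s"],p.round(4),s["force"],"opening",s["opening"])
    print("shift",(R.T@(T+[0,0,dz]-p)/.25).round(3),"turn",(Ro.from_matrix(R.T@Rt).as_rotvec()/(np.pi/2)).round(3))
if __name__=="__main__":
    print("T",T.round(4)); go(.11)
E
python3 tgt.py
```

```text
T [ 0.5561 -0.117   0.0132]
18.4 [0.4587 0.2911 0.1212] [-1.18843734 -0.86287915 -0.27669903] opening 0.1140864352435415
shift [-1.64   0.353  0.047] turn [-0.025  0.01  -0.076]
```

Emit:
{"api": "send_rows", "payload": {"moves": [[-0.12, 0.03, 0, 0, 0, 0], [-0.25, 0.06, 0, 0, 0, 0], [-0.4, 0.09, 0, 0, 0, 0], [-0.55, 0.12, 0, -0.01, 0, -0.04], [-0.7, 0.15, 0, -0.025, 0.01, -0.076], [-0.82, 0.18, 0, -0.025, 0.01, -0.076], [-0.9, 0.2, 0.02, -0.025, 0.01, -0.076], [-0.9, 0.2, 0.02, -0.025, 0.01, -0.076]]}}

```text
time_s: 19.2
position: [0.5153, 0.0652, 0.1239]
tcp_rot: [[-0.136, 0.961, 0.242], [0.991, 0.132, 0.034], [0.001, 0.244, -0.97]]
force: [-0.9, 0.3, 0.2]
opening: 0.114
grasp_force: 30.0
```

```bash
python3 -c "
import tgt;tgt.go(.1)"
```

```text
19.2 [0.5153 0.0652 0.1239] [-0.8906045   0.33311008  0.1717053 ] opening 0.11357327108400612
shift [-0.744  0.051  0.056] turn [ 0.001  0.    -0.003]
```

Emit:
{"api": "send_rows", "payload": {"moves": [[-0.14, 0.02, 0, 0, 0, -0.003], [-0.28, 0.03, 0, 0, 0, -0.003], [-0.42, 0.04, 0, 0, 0, -0.003], [-0.56, 0.05, 0.02, 0, 0, -0.003], [-0.68, 0.05, 0.04, 0, 0, -0.003], [-0.744, 0.051, 0.056, 0, 0, -0.003], [-0.744, 0.051, 0.056, 0, 0, -0.003], [-0.744, 0.051, 0.056, 0, 0, -0.003]]}}

```text
time_s: 20.0
position: [0.5554, -0.1126, 0.1138]
tcp_rot: [[-0.145, 0.96, 0.24], [0.989, 0.141, 0.037], [0.002, 0.243, -0.97]]
force: [-0.5, 1.2, -0.4]
opening: 0.113
grasp_force: 30.0
```

```bash
python3 - <<'E'
import tgt;tgt.go(.012)
from h import *
from rim import rimfit
p,d,c=cap("wrist","w8.png");np.savez("w8.npz",p=p,d=d,c=np.array(c,dtype=object))
T=np.array(viewer.camera_info("wrist")["tool_from_camera"])
print(rimfit(p,c,256.5,113,56,76,T,[.01,.203,-5.5]))
P=cloud(d,c)*1000
E
```

```text
20.0 [ 0.5554 -0.1126  0.1138] [-0.50115207  1.18128795 -0.42062529] opening 0.11341506953306184
shift [-0.019 -0.086  0.344] turn [ 0.001 -0.002  0.003]
(array([64.87673367,  0.73239609, 33.5881989 ]), np.float64(0.7680001324651613))
```

Emit:
{"api": "send_rows", "payload": {"moves": [[-0.01, -0.02, 0.08, 0, 0, 0], [-0.019, -0.04, 0.16, 0, 0, 0], [-0.019, -0.06, 0.24, 0, 0, 0], [-0.019, -0.075, 0.3, 0, 0, 0], [-0.019, -0.086, 0.344, 0, 0, 0], [-0.019, -0.086, 0.344, 0, 0, 0], [-0.019, -0.086, 0.344, 0, 0, 0]]}}

```text
time_s: 20.75
position: [0.5576, -0.118, 0.0265]
tcp_rot: [[-0.146, 0.959, 0.243], [0.989, 0.142, 0.036], [-0.0, 0.246, -0.969]]
force: [-0.6, -0.9, -0.5]
opening: 0.115
grasp_force: 30.0
```

```bash
python3 - <<'E'
import tgt;tgt.go(.004);tgt.go(.0)
from h import *
p,d,c=cap("wrist","w9.png");np.savez("w9.npz",p=p,d=d,c=np.array(c,dtype=object))
g=cv2.cvtColor(p,cv2.COLOR_RGB2GRAY)
print(g[113,165:350:3]);print(g[20:180:4,256])
P=cloud(d,c)*1000;a=np.radians(8.1);E=np.array([[np.cos(a),-np.sin(a)],[np.sin(a),np.cos(a)]])
q=(P[...,:2]-[553.4,-100.7])@E
for u in range(165,350,6): print(u,q[113,u].round(1),P[113,u,2].round(1),g[113,u])
E
```

```text
20.75 [ 0.5576 -0.118   0.0265] [-0.57675047 -0.85925923 -0.499286  ] opening 0.1147582195763604
shift [ 0.005 -0.014  0.035] turn [ 0.003 -0.001  0.003]
20.75 [ 0.5576 -0.118   0.0265] [-0.57675047 -0.85925923 -0.499286  ] opening 0.1147582195763604
shift [ 0.005 -0.018  0.05 ] turn [ 0.003 -0.001  0.003]
[ 59  59  50  60 139 129 112  70  79  88  81 152 157 157 154 157 157 157
 157 156 157 158 157 157 159 156 158 156 157 158 157 158 157 157 159 157
 157 159 157 158 157 158 158 157 158 157 190 228 200 157 136  81 123 130
 206 210 209 208 200 179 122  79]
[ 81 154  68  63  53  81 125  97 152 155 155 156 156 156 156 156 157 157
 156 157 157 157 157 158 158 158 158 158 160 158 158 158 156 157 157 157
 156 156 172 130]
165 [-43.8  49.9] 16.7 59
171 [-40.9  49.8] 15.1 50
177 [-37.9  49.6] 5.1 139
183 [-34.8  49.7] 6.1 112
189 [-32.4  50.1] 28.5 79
195 [-29.6  50.1] 28.6 81
201 [-26.6  50.1] 26.4 157
207 [-23.7  50.1] 26.8 154
213 [-20.8  50.1] 26.6 157
219 [-17.8  50.1] 26.5 157
225 [-14.9  50.1] 27.2 157
231 [-12.   50.1] 27.5 157
237 [-8.8 50.1] 26.7 159
243 [-6.  50.1] 28.0 158
249 [-3.  50.1] 28.1 157
255 [ 0.1 50.1] 28.2 157
261 [ 3.  50.2] 29.3 157
267 [ 6.3 50.2] 28.7 159
273 [ 9.4 50.2] 29.0 157
279 [12.7 50.2] 28.6 157
285 [15.7 50.2] 29.2 157
291 [19.2 50.2] 28.5 158
297 [22.2 50.2] 29.4 158
303 [26.  50.1] 28.1 190
309 [29.3 50.2] 28.4 200
315 [32.5 50.2] 28.9 136
321 [34.2 50.2] 32.4 123
327 [51.2 49.7] 5.1 206
333 [55.4 49.7] 4.8 209
339 [58.4 49.7] 6.8 200
345 [62.7 49.7] 6.4 122
```

```bash
python3 - <<'E'
from h import *
z=np.load("w9.npz",allow_pickle=True);c=tuple(z["c"]);d=z["d"];g=cv2.cvtColor(z["p"],cv2.COLOR_RGB2GRAY)
P=cloud(d,c)*1000;a=np.radians(8.1);E=np.array([[np.cos(a),-np.sin(a)],[np.sin(a),np.cos(a)]])
q=(P[...,:2]-[553.4,-100.7])@E
for v in range(18,60,2): print(v,q[v,256].round(1),P[v,256,2].round(1),g[v,256])
E
```

```text
18 [ 3.8 96.6] 14.7 80
20 [ 4.5 96.5] 11.7 81
22 [ 5.3 96.2] 8.8 96
24 [ 6.1 96.1] 5.3 154
26 [ 3.4 92.5] 16.4 108
28 [ 3.3 91.6] 16.6 68
30 [ 3.5 90.8] 16.0 72
32 [ 3.  89.4] 18.0 63
34 [ 3.9 89.3] 14.5 55
36 [ 4.4 88.8] 12.4 53
38 [ 5.2 88.4] 9.3 52
40 [ 0.1 83.4] 29.9 81
42 [-0.2 82.4] 31.0 117
44 [-0.1 81.6] 30.7 125
46 [ 0.2 80.9] 29.6 121
48 [ 0.5 80.2] 28.4 97
50 [ 0.9 79.6] 26.8 93
52 [ 0.8 78.7] 27.0 152
54 [ 1.1 78. ] 26.0 157
56 [ 1. 77.] 26.4 155
58 [ 1.  76.1] 26.3 155
```

Emit:
{"api": "send_rows", "payload": {"moves": [[0.006, -0.006, 0.012, 0, 0, 0], [0.006, -0.01, 0.024, 0, 0, 0], [0.006, -0.013, 0.034, 0, 0, 0], [0.006, -0.015, 0.04, 0, 0, 0], [0.006, -0.015, 0.04, 0, 0, 0]]}}

```text
time_s: 21.3
position: [0.5561, -0.1176, 0.0154]
tcp_rot: [[-0.145, 0.959, 0.243], [0.989, 0.14, 0.036], [-0.0, 0.246, -0.969]]
force: [-0.1, 0.1, 0.2]
opening: 0.113
grasp_force: 30.0
```

```bash
python3 -c "
import tgt;tgt.go(0)"
```

```text
21.3 [ 0.5561 -0.1176  0.0154] [-0.12422859  0.06403203  0.19915501] opening 0.11322191985968712
shift [ 0.002 -0.002  0.009] turn [ 0.002 -0.001  0.002]
```

Emit:
{"api": "send_rows", "payload": {"moves": [[0.003, -0.002, 0.004, 0, 0, 0], [0.003, -0.002, 0.008, 0, 0, 0], [0.003, -0.002, 0.01, 0, 0, 0], [0.003, -0.002, 0.01, 0, 0, 0]]}}

```text
time_s: 21.7
position: [0.5564, -0.1169, 0.0132]
tcp_rot: [[-0.145, 0.959, 0.244], [0.989, 0.141, 0.035], [-0.001, 0.246, -0.969]]
force: [-0.8, -0.8, 1.1]
opening: 0.118
grasp_force: 30.0
```

```bash
python3 -c "
import tgt;tgt.go(0)"
```

```text
21.7 [ 0.5564 -0.1169  0.0132] [-0.77242101 -0.78071428  1.14379879] opening 0.11825768958406094
shift [-0.    -0.001 -0.   ] turn [ 0.003 -0.     0.003]
```

Emit:
{"api": "send_rows", "payload": {"moves": [[0, -0.001, 0.004, 0, 0, 0], [0, -0.001, 0.005, 0, 0, 0], [0, -0.001, 0.005, 0, 0, 0]]}}

```text
time_s: 22.0
position: [0.5565, -0.1168, 0.0124]
tcp_rot: [[-0.145, 0.959, 0.244], [0.989, 0.141, 0.035], [-0.001, 0.247, -0.969]]
force: [-1.0, 0.3, 6.2]
opening: 0.115
grasp_force: 30.0
```

Emit:
{"api": "send_rows", "payload": {"moves": [[0, 0, 0, 0, 0, 0], [0, 0, 0, 0, 0, 0], [0, 0, 0, 0, 0, 0]], "grip": 0.16}}

```text
time_s: 22.3
position: [0.5562, -0.1166, 0.0117]
tcp_rot: [[-0.145, 0.959, 0.243], [0.989, 0.141, 0.036], [-0.0, 0.246, -0.969]]
force: [-0.6, 1.1, 0.2]
opening: 0.157
grasp_force: 0.0
```

Emit:
{"api": "send_rows", "payload": {"moves": [[0, 0, 0, 0, 0, 0], [0, 0, 0, 0, 0, 0], [0, 0, 0, 0, 0, 0]], "grip": 0.25}}

```text
time_s: 22.6
position: [0.5563, -0.1167, 0.0117]
tcp_rot: [[-0.145, 0.959, 0.243], [0.989, 0.141, 0.035], [-0.0, 0.246, -0.969]]
force: [0.3, -0.0, 0.2]
opening: 0.245
grasp_force: 0.0
```

Emit:
{"api": "send_rows", "payload": {"moves": [[0, 0, -0.04, 0, 0, 0], [0, 0, -0.1, 0, 0, 0], [0, 0, -0.2, 0, 0, 0], [0, 0, -0.35, 0, 0, 0], [0, 0, -0.5, 0, 0, 0], [0, 0, -0.5, 0, 0, 0], [0, 0, -0.5, 0, 0, 0]]}}

```text
time_s: 23.3
position: [0.5261, -0.1215, 0.1345]
tcp_rot: [[-0.145, 0.958, 0.246], [0.989, 0.141, 0.034], [-0.002, 0.248, -0.969]]
force: [0.9, 0.1, 0.9]
opening: 0.255
grasp_force: 0.0
```

```bash
cat > chk.py <<'E'
from h import *
p,d,c=cap("wrist","w10.png")
P=cloud(d,c)*1000;a=np.radians(8.1);E=np.array([[np.cos(a),-np.sin(a)],[np.sin(a),np.cos(a)]])
q=(P[...,:2]-[553.4,-100.7])@E
g=cv2.cvtColor(p,cv2.COLOR_RGB2GRAY)
def at(x,y,z):
    w=E@np.array([x,y])+[553.4,-100.7];X=c[4].T@(np.r_[w,z]/1000-c[5]);return c[0]*X[0]/X[2]+c[2],c[1]*X[1]/X[2]+c[3]
def row(pts,z):
    for x,y in pts:
        u,v=at(x,y,z);i,j=int(round(v)),int(round(u))
        if 0<=i<384 and 0<=j<512: print((x,y),(j,i),q[i,j].round(1),P[i,j,2].round(1),g[i,j])
row([(x,49.5) for x in range(-48,50,3)],18);print();row([(0,y) for y in range(96,0,-4)],18)
print();row([(x,-8) for x in range(-14,16,2)],20);print();row([(x,-80) for x in range(-16,18,2)],16)
E
python3 chk.py
```

```text
(-48, 49.5) (203, 112) [-46.8  49.1] 4.6 106
(-45, 49.5) (206, 112) [-44.2  49. ] 4.5 75
(-42, 49.5) (210, 112) [-41.8  49.3] 16.7 52
(-39, 49.5) (213, 112) [-37.9  49. ] 4.4 108
(-36, 49.5) (217, 112) [-34.5  49.1] 5.6 78
(-33, 49.5) (220, 112) [-33.5  49.3] 18.8 67
(-30, 49.5) (224, 112) [-29.4  49.2] 14.1 109
(-27, 49.5) (227, 112) [-26.7  49.2] 13.7 124
(-24, 49.5) (231, 112) [-23.2  49.2] 14.3 125
(-21, 49.5) (234, 112) [-20.5  49.2] 14.1 125
(-18, 49.5) (238, 112) [-17.2  49.3] 15.2 125
(-15, 49.5) (241, 112) [-14.3  49.2] 14.6 125
(-12, 49.5) (244, 112) [-12.   49.3] 16.3 126
(-9, 49.5) (248, 112) [-8.1 49.3] 15.0 126
(-6, 49.5) (251, 112) [-5.5 49.3] 15.6 125
(-3, 49.5) (254, 112) [-2.6 49.3] 15.0 126
(0, 49.5) (258, 112) [ 0.8 49.3] 16.2 125
(3, 49.5) (261, 112) [ 3.4 49.3] 16.8 125
(6, 49.5) (264, 112) [ 6.6 49.3] 15.3 126
(9, 49.5) (267, 112) [ 9.2 49.3] 16.0 125
(12, 49.5) (271, 112) [13.1 49.3] 15.4 127
(15, 49.5) (274, 112) [15.7 49.3] 16.3 124
(18, 49.5) (277, 112) [18.8 49.3] 15.3 124
(21, 49.5) (280, 112) [21.7 49.3] 15.3 126
(24, 49.5) (283, 112) [24.8 49.2] 14.7 12
[... 1930 characters left out ...]
.9 -85.6] 5.6 135
(-14, -80) (243, 246) [-13.8 -79.9] 15.5 67
(-12, -80) (245, 246) [-11.9 -79.8] 16.2 58
(-10, -80) (247, 246) [ -8.2 -83.8] 8.5 63
(-8, -80) (249, 246) [ -6.1 -84. ] 8.6 62
(-6, -80) (251, 246) [ -4.  -84.3] 8.4 64
(-4, -80) (253, 245) [ -3.8 -79.4] 16.7 61
(-2, -80) (255, 245) [ -2.2 -78.8] 18.4 77
(0, -80) (257, 245) [ -0.6 -78.2] 20.1 90
(2, -80) (258, 245) [  0.7 -78.9] 18.9 91
(4, -80) (260, 244) [  3.  -78.4] 18.1 78
(6, -80) (262, 244) [  7.5 -83. ] 9.2 65
(8, -80) (264, 244) [  9.1 -82.3] 11.1 57
(10, -80) (266, 244) [ 10.1 -80.6] 15.1 51
(12, -80) (268, 244) [ 12.2 -80.7] 15.3 59
(14, -80) (270, 243) [ 14.3 -79.8] 15.4 116
(16, -80) (272, 243) [ 19.1 -84.3] 6.6 165
```

The lens lies flat in the pocket: rim top near 18 mm on both sides, glass centred in the rib, handle top near 20 mm between the rails. I back off, check the lid and the bystanders, then hand in.

Emit:
{"api": "send_rows", "payload": {"moves": [[0, 0, -0.15, 0, 0, 0], [0, 0, -0.35, 0, 0, 0], [0, 0, -0.6, 0, 0, 0], [0, 0, -0.6, 0, 0, 0], [0, 0, -0.6, 0, 0, 0], [0, 0, -0.6, 0, 0, 0]]}}

```text
time_s: 23.95
position: [0.4888, -0.126, 0.2768]
tcp_rot: [[-0.145, 0.96, 0.241], [0.989, 0.14, 0.037], [0.002, 0.244, -0.97]]
force: [-0.1, -0.1, -0.7]
opening: 0.25
grasp_force: 0.0
```

```bash
python3 lid.py; python3 - <<'E'
from h import *
b,_,_=cap("scene");a=cv2.imread("pics/sc0.png")[:,:,::-1]
df=np.abs(a.astype(int)-b).sum(-1)
for n,(u0,v0,u1,v1) in {"dropper":(362,243,388,275),"strainer":(195,138,236,180)}.items(): print(n,"changed px",(df[v0:v1,u0:u1]>90).sum(),"of",(v1-v0)*(u1-u0))
E
```

```text
2875 [ 95.4  98.7 106.1] 155.52184240010476
24.0 [ 0.48851345 -0.12581518  0.27622644] [[-0.145, 0.96, 0.24], [0.989, 0.14, 0.038], [0.003, 0.243, -0.97]]
dropper changed px 0 of 832
strainer changed px 0 of 1722
```

```bash
python3 -c "
from rig import ticket
print(ticket.hand_in())"
```

```text
the job is handed in; nothing more can be done
None
```

The job is handed in at about 24 s of the 70 s: the latch is swung clear, the lid is open and leaning back at about 104°, the hand lens lies flat in its pocket, and the strainer and dropper bottle have not moved.

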